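# Build up the tiered tube carousel

### The job

Put the clean tube carousel back together. First take the tier that stands on edge out of the white drying rack and lay it flat on the dark mat, hub up, and let go of it; then thread the three tiers onto the upright spindle of the steel stand, hubs up, largest at the bottom, then the middle one, and the smallest on top, each fully down and flat on what is below it. Leave the bottle, jar and tip box where they are.

Things in the scene. Friction and masses are not known exactly. Their poses are not given: they have to be found in the camera images.
- large_mid (a point): blue plastic carousel tier: round plate, 130 mm diameter, 8 mm thick, with a round hub (36 mm diameter, 12 mm tall; 20 mm overall) on one face and a 22 mm bore through both; about 130 g. Point: its centre, half-way up (10 mm from the flat underside); z along the bore, out of the hub face. Lies flat on the bench, hub up.
- medium_mid (a point): blue plastic carousel tier: round plate, 100 mm diameter, 8 mm thick, with a round hub (36 mm diameter, 12 mm tall; 20 mm overall) on one face and a 22 mm bore through both; about 80 g. Point: its centre, half-way up (10 mm from the flat underside); z along the bore, out of the hub face. Starts on edge in the rack, hub away from the robot, rim top 112 mm above the bench.
- small_mid (a point): blue plastic carousel tier: round plate, 72 mm diameter, 8 mm thick, with a round hub (36 mm diameter, 12 mm tall; 20 mm overall) on one face and a 22 mm bore through both; about 50 g. Point: its centre, half-way up (10 mm from the flat underside); z along the bore, out of the hub face. Lies flat on the bench, hub up.
- seat (a point): point on the spindle axis, in the top face of the carousel stand's round steel base (120 mm diameter, 14 mm tall, fixed); the first tier sits on this face. z is up. The spindle, a bare steel pin of 18 mm diameter, rises 56 mm above this point, its last 6 mm tapered to 8 mm. Seated tiers stack up at 20 mm each.
- mat_top (a point): centre of the top face of the dark rubber draining mat, 200 by 200 mm and 3 mm thick, fixed flat on the bench; x and y along its sides, z up.
- rack: white plastic drying rack, fixed; origin: centre of its underside. Base 80 (x) by 110 (y) by 12 mm; four 8 mm pegs rise 45 mm above it at x = +-9, y = +-34 mm. The tier stands on the base between them in the rack's y-z plane with 2 mm of play, hub towards +x (away from the robot). Low stops (10 mm) keep it from rolling. Lift it straight up, 60 mm or more.
- amber: bystander, stands on the bench, leave it alone. This point is the centre of its underside. Amber glass bottle, 72 mm diameter, 140 mm tall.
- tipbox: bystander, stands on the bench, leave it alone. This point is the centre of its underside. Pipette-tip box, 88 by 128 mm, 65 mm tall.
- jar: bystander, stands on the bench, leave it alone. This point is the centre of its underside. White plastic jar, 90 mm diameter, 100 mm tall.
There are look-alikes about, which are no part of the job. What is shaped like the part that bears large_mid but turquoise is not meant.

How it is judged:
By the outcome, as a careful person would: the job done as asked, in the order asked, and still so for the second after the job is handed in, with the robot touching nothing.
It also fails if it takes over 72 s, if anything falls off the work surface, if the arm or the gripper's body presses on something with over 40 N, if the wrist force passes 120 N, or if a joint passes its speed limit or range.

### The arm

A 6-joint arm with a two-finger parallel gripper is mounted at the origin on the work surface. World frame = base frame: x ahead of the robot, y to its left, z up, the work surface at z = 0. Lengths are in m, angles in rad, forces in N, time in s.
With the tool pointing down it reaches from about 0.35 to 0.85 m from the base axis. Payload 8.1 kg.
Tool frame: the origin (TCP) lies between the finger pads; the fingertips stand 14 mm ahead of it and the grasp point (between the pads) lies 5 mm behind it (robot.tip_reach is the z of the fingertips in the tool frame, in m); z points along the fingers, y is the line along which they close (so a half turn about z gives the same grasp; the last joint's range is limited). The gripper opens to 93 mm and grips with 3 to 60 N. Pads are 15 mm wide; open, the fingers measure 128 mm over their backs; the gripper's body (75 mm by 188 mm) begins 65 mm behind the grasp point.
Start: joints at [1.25, 0.13, 1.488, -0, 1.523, -0.085], TCP at [0.14, 0.583, 0.233] pointing down, gripper open.
Joint ranges: [-2.96, 2.96], [-0.89, 2.26], [0.02, 2.5], [-1.34, 4.48], [0, 2.73], [-2.66, 2.66]. Speed limits (rad/s): [2.39, 2.39, 2.79, 3.14, 3.14, 3.14].

### API

Orientations are given as a rotation vector (axis times angle).
In Python, from plant import robot gives the robot as it stands. The module is installed in compiled form; this text tells all that it offers.
- The arm moves only by the shell command python3 -m handwheel 'ROWS' [FORCE]. ROWS is JSON, a list of rows, each a list of 7 numbers: the closure, from -1 (fully open) to 1 (shut), then the shift along the tool's x, y, z each as a share of 100 cm, from -1 to 1, then the turn, a rotation vector about the tool's x, y, z each as a share of 180 degrees, from -1 to 1. In form: [[grip, tx, ty, tz, rx, ry, rz], ...]. A call has 1 to 20 rows; each row is the pose to reach, as a shift and turn from the pose commanded when the call began, along the tool's axes at that moment, turning the shorter way round; what a row does not reach only later rows make up. A row lasts 1/8 s, in which the tool goes at most 62.5 mm and 10.7 degrees, less where a joint would pass 70% of its speed; a pose out of reach is approached as far as the arm can. A call with a number of a shift or a turn outside -1 to 1 is refused whole. A call with a gripper value outside its range is refused whole. The fingers move at their own pace and stop on an object; FORCE is the grip in N (left out, the last holds). Time passes only in rows, so rows that repeat a pose let the fingers close. It gives the time, the measured TCP pose, the force, the opening and the grip force at its end, in the units of the state.
- robot.read_state(): the state, without advancing time (a new reading comes with each control period).
- robot.read_camera(name): name is "scene" or "side" or "wrist"; returns a dict with "frame" (480x640x3 uint8, red, green, blue), "fx", "fy", "cx", "cy" (pixels), "rvec" (rotation vector, rad) and "tvec" (3), from world to camera coordinates, as OpenCV has them; the wrist camera has in their place "T_tool_cam" (4x4, takes a point from camera to tool coordinates, whose origin is the TCP and whose axes are the flange's). Camera axes: x right, y down, z forward; pixel columns grow to the right and rows downward; lengths in m; the calibration is good to about 2 mm. A picture is of the moment at which its call begins: read the wrist's pose just before it. There is no depth.
- robot.close_job(): hands the job in; it is judged then, once.
Trained networks look in a picture, given as the dict that the camera call returned (one of the last four; its "shot" number tells which), for a name from the list of things; names that differ only in an ending like _2 or _b are one class to them, and where a whole thing is asked for, a point or a joint stands for the part that bears it (a point fixed in the world has none). Each returns a list of dicts, best first, with "conf" (0 to 1); they miss things now and then, are a little off and sometimes report something else, mostly with a low value. They report only what shows in the picture. A call takes as long as a camera call. They do not tell look-alikes from the thing itself.
- robot.regions_of(picture, name): "mask" (480x640 bool, what is visible of it) and "rect" ([left, top, right, bottom] in pixels, round what is visible of it).
The state is a dict: "t": time; "q": joint angles; "dq": joint speeds; "joint_torque": joint torques, N m; "tool_pos": TCP position; "orientation": TCP orientation; "force": force on the tool from outside, world axes, zero at the start; "wrist_torque": the same for the moment, N m; "opening": finger opening in m; "gripper_force": force on a finger pad.
Only numpy, scipy, OpenCV 4.12 (cv2) and the standard library are available. Lean on these libraries where they do the work, as an engineer would, in place of code of your own. Each camera call takes 0.05 s, during which the arm holds its last target. There are 200 camera calls.

## Working session

There is one attempt and no reset: what is moved stays moved. The work goes in short steps, Python scripts to look and compute and a shell command to move; the robot and the scene stay as the last step left them, time stands still between calls to the robot, and variables do not carry over. Pictures are saved under pics/ and viewed, at most 10 in all, crops included, and the job is handed in when it is done.

```bash
mkdir -p pics; cat > h.py <<'E'
import numpy as np, cv2
from scipy.spatial.transform import Rotation as R
from plant import robot
def cam(n):
    s=robot.read_state(); p=robot.read_camera(n)
    K=np.array([[p["fx"],0,p["cx"]],[0,p["fy"],p["cy"]],[0,0,1]])
    if n=="wrist":
        T=np.eye(4);T[:3,:3]=R.from_rotvec(s["orientation"]).as_matrix();T[:3,3]=s["tool_pos"]
        W=np.linalg.inv(T@np.array(p["T_tool_cam"]))
    else:
        W=np.eye(4);W[:3,:3]=R.from_rotvec(p["rvec"]).as_matrix();W[:3,3]=p["tvec"]
    return p,K,W
def onplane(K,W,uv,z):
    d=W[:3,:3].T@np.linalg.solve(K,[uv[0],uv[1],1]); o=-W[:3,:3].T@W[:3,3]
    return o+d*(z-o[2])/d[2]
def proj(K,W,X):
    c=W[:3,:3]@np.array(X,float).T+W[:3,3:]; q=K@c; return (q[:2]/q[2]).T
def save(p,n): cv2.imwrite("pics/"+n,p["frame"][:,:,::-1])
E
python3 - <<'E'
from h import *
np.set_printoptions(precision=3,suppress=True)
print(robot.read_state())
for n in["scene","side"]:
    p,K,W=cam(n);save(p,n+".png")
    print(n,-W[:3,:3].T@W[:3,3])
    for o in["large_mid","medium_mid","small_mid","rack","amber","tipbox","jar"]:
        for d in robot.regions_of(p,o)[:3]:
            r=d["rect"];print(o,round(d["conf"],2),np.round(r),d["mask"].sum(), onplane(K,W,((r[0]+r[2])/2,(r[1]+r[3])/2),.01))
E
```

```text
{'t': 0.0, 'q': array([ 1.25 ,  0.131,  1.489,  0.   ,  1.523, -0.085]), 'dq': array([ 0.   , -0.   ,  0.   ,  0.001, -0.   ,  0.001]), 'joint_torque': array([  0.   , -55.985, -49.176,   0.077,   0.035,  -0.   ]), 'tool_pos': array([0.14 , 0.583, 0.232]), 'orientation': array([-0.37 , -3.119,  0.003]), 'force': array([-0.472, -0.462,  0.101]), 'wrist_torque': array([ 0.06 ,  0.051, -0.006]), 'gripper_force': 0.0, 'opening': 0.09323792535575061}
scene [ 1.271 -0.501  0.882]
large_mid 0.93 [159. 230. 202. 256.] 1099 [ 0.279 -0.342  0.01 ]
large_mid 0.87 [109. 287. 163. 324.] 1729 [ 0.445 -0.512  0.01 ]
large_mid 0.79 [129. 329. 188. 379.] 2344 [ 0.613 -0.506  0.01 ]
medium_mid 0.85 [429. 173. 452. 204.] 526 [0.46  0.503 0.01 ]
medium_mid 0.5 [420. 191. 449. 214.] 374 [0.51  0.431 0.01 ]
medium_mid 0.49 [371. 273. 437. 319.] 2106 [0.767 0.089 0.01 ]
small_mid 0.57 [446. 209. 480. 258.] 1055 [0.669 0.4   0.01 ]
rack 0.96 [421. 194. 450. 215.] 418 [0.518 0.429 0.01 ]
amber 0.82 [447. 209. 480. 257.] 1038 [0.667 0.404 0.01 ]
tipbox 0.9 [372. 275. 436. 320.] 2156 [0.771 0.085 0.01 ]
jar 0.56 [289. 299. 330. 354.] 1794 [ 0.723 -0.171  0.01 ]
side [ 0.224 -1.047  0.832]
large_mid 0.89 [228. 293. 280. 333.] 1605 [ 0.305 -0.148  0.01 ]
large_mid 0.72 [308. 319. 359. 363.] 1862 [ 0.465 -0.301  0.01 ]
large_mid 0.68 [226. 353. 286. 403.] 2305 [ 0.273 -0.351  0.01 ]
medium_mid 0.72 [266. 167. 294. 194.] 576 [0.531 0.528 0.01 ]
small_mid 0.88 [388. 327. 416. 348.] 570 [ 0.619 -0.339  0.01 ]
rack 0.84 [266. 184. 296. 203.] 329 [0.51  0.428 0.01 ]
rack 0.24 [306. 321. 359. 363.] 1812 [ 0.461 -0.303  0.01 ]
amber 0.75 [303. 266. 350. 300.] 1202 [ 0.512 -0.094  0.01 ]
amber 0.73 [329. 158. 348. 201.] 712 [0.735 0.459 0.01 ]
tipbox 0.91 [374. 208. 412. 249.] 1223 [0.79  0.093 0.01 ]
jar 0.94 [404. 253. 440. 299.] 1512 [ 0.767 -0.149  0.01 ]
```

View pics/scene.png

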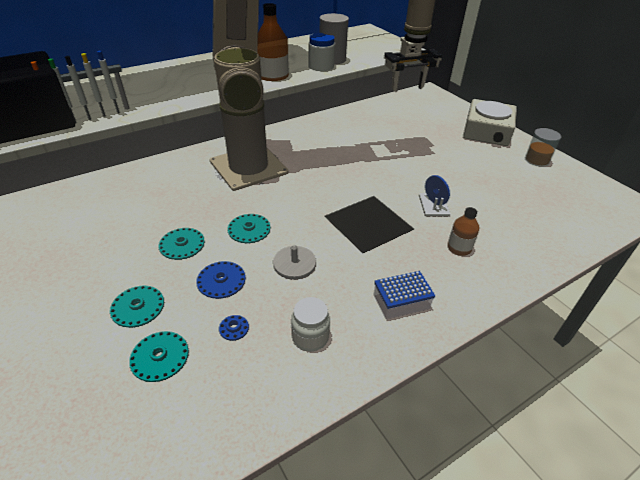

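View pics/side.png

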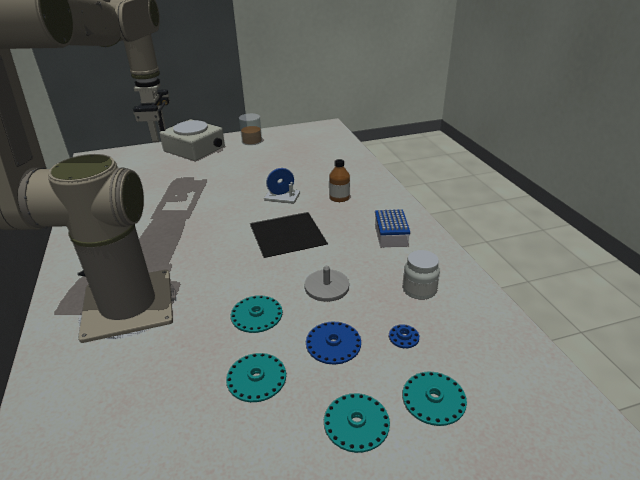

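Scene: four turquoise look-alikes at scene (182,243), (249,228), (137,306), (159,356). The blue large tier is at (221,279) and the small one at (234,327). The medium tier is in the rack at (437,190), the spindle at (295,260) and the mat at (369,223). large_mid is the blue one at scene (221,279) / side (334,342), since it is blue and not turquoise. I'll confirm that in a crop and measure.

```bash
cat > m1.py <<'E'
from h import *
np.set_printoptions(precision=4,suppress=True)
crops=[]
def circ(K,W,m,z):
    c=max(cv2.findContours(m.astype(np.uint8),cv2.RETR_EXTERNAL,cv2.CHAIN_APPROX_NONE)[0],key=cv2.contourArea)[:,0]
    P=np.array([onplane(K,W,u,z)[:2] for u in cv2.convexHull(c)[:,0]+0.0])
    (x,y),r=cv2.minEnclosingCircle((P*1000).astype(np.float32)); return x/1000,y/1000,r/1000
box={"scene":dict(large=(190,255,250,305),small=(215,312,253,343),base=(270,242,320,282),mat=(320,190,418,255)),
 "side":dict(large=(300,316,368,368),small=(385,320,424,350),base=(300,264,353,302),mat=(245,205,332,260))}
for n in box:
    p,K,W=cam(n);f=p["frame"].astype(int);r,g,b=f[...,0],f[...,1],f[...,2]
    blue=(b>g+40)&(b>r+60); v=f.max(2)
    for o,(a,c,d,e) in box[n].items():
        M=np.zeros(blue.shape,bool);M[c:e,a:d]=1
        if o in("large","small"): print(n,o,circ(K,W,M&blue,.006))
        if o=="mat":
            m=(M&(v<60)).astype(np.uint8)
            c=max(cv2.findContours(m,0,1)[0],key=cv2.contourArea)[:,0]
            P=np.array([onplane(K,W,u+0.,.003)[:2] for u in c]);print(n,o,cv2.minAreaRect((P*1000).astype(np.float32)))
    a=(300,200) if n=="scene" else (228,280)
    if n=="scene":
        crops.append(cv2.resize(p["frame"][215:345,190:350],(480,390),interpolation=2)); crops.append(cv2.resize(p["frame"][165:225,405:465],(390,390),interpolation=2)[:, :320])
cv2.imwrite("pics/crop1.png",np.hstack(crops)[:,:,::-1])
p,K,W=cam("scene");print("base s",onplane(K,W,(294,262),.014))
# pin top triangulated: project guess
p2,K2,W2=cam("side");print("base d",onplane(K2,W2,(327,284),.014))
E
python3 m1.py
```

```text
scene large (0.4630852966308594, -0.29483880615234376, 0.06519514465332031)
scene small (0.6264471435546874, -0.3285688781738281, 0.03589144897460937)
scene mat ((473.62823486328125, 189.81631469726562), (199.4000244140625, 197.4059295654297), 1.7826552391052246)
side large (0.4650085754394531, -0.2969504699707031, 0.06477325439453124)
side small (0.6282149658203126, -0.331232666015625, 0.03531917953491211)
side mat ((472.6077575683594, 184.406982421875), (196.96160888671875, 198.85887145996094), 1.8372321128845215)
base s [ 0.517  -0.0992  0.014 ]
base d [ 0.5112 -0.1039  0.014 ]
```

View pics/crop1.png

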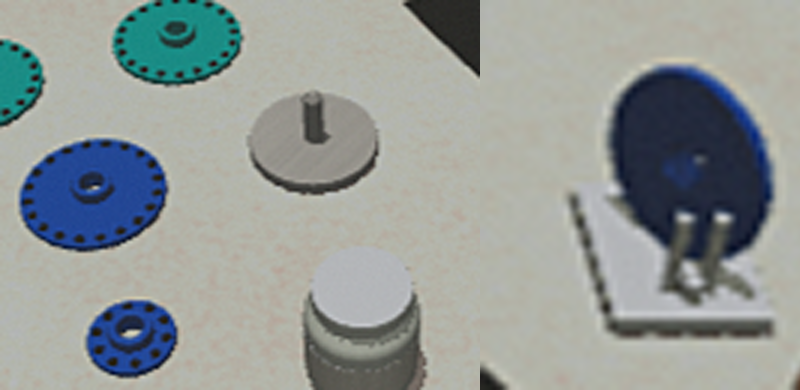

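Confirmed: the blue, hub-up 130 mm tier at crop (93,190) is large_mid, at about (0.464,-0.296). The spindle is at crop (313,130). Moving above the rack for a wrist view.

```bash
python3 -m handwheel '[[-1,-0.1,0,-0.1,0,0,0.05],[-1,-0.359,-0.037,-0.12,0,0,0.178],[-1,-0.359,-0.037,-0.12,0,0,0.178],[-1,-0.359,-0.037,-0.12,0,0,0.178],[-1,-0.359,-0.037,-0.12,0,0,0.178],[-1,-0.359,-0.037,-0.12,0,0,0.178],[-1,-0.359,-0.037,-0.12,0,0,0.178],[-1,-0.359,-0.037,-0.12,0,0,0.178],[-1,-0.359,-0.037,-0.12,0,0,0.178]]' 20
python3 - <<'E'
from h import *
np.set_printoptions(precision=4,suppress=True)
p,K,W=cam("wrist");save(p,"w1.png");print(np.array(p["T_tool_cam"]),K)
s=robot.read_state();print(s["tool_pos"],s["q"],R.from_rotvec(s["orientation"]).as_matrix())
for n in["rack","medium_mid"]:
    for d in robot.regions_of(p,n)[:2]:print(n,d["conf"],d["rect"])
E
```

```text
t: 2.12
tool_pos: [0.4791, 0.4644, 0.3521]
orientation: [-1.214, -2.897, 0.001]
force: [0.3, -0.7, 0.2]
opening: 0.0932
gripper_force: 0.0
[[-0.0007 -0.963  -0.2697  0.075 ]
 [ 1.     -0.0008  0.0006  0.0002]
 [-0.0008 -0.2697  0.963  -0.1525]
 [ 0.      0.      0.      1.    ]] [[424.7504   0.     318.7873]
 [  0.     424.7504 243.2551]
 [  0.       0.       1.    ]]
[0.4789 0.4645 0.3522] [ 0.6931  0.3041  1.0742  0.0004  1.7641 -0.0846] [[-0.7017  0.7125 -0.0009]
 [ 0.7125  0.7017 -0.0002]
 [ 0.0005 -0.0008 -1.    ]]
rack 0.72 [271.1, 181.2, 359.9, 283.2]
medium_mid 0.79 [274.5, 210.3, 348.3, 276.9]
```

View pics/w1.png

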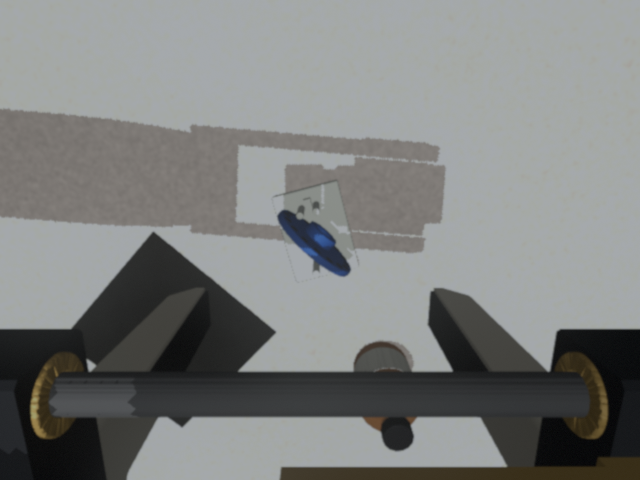

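The wrist picture shows the rack base, with corners about (273,196), (338,181), (359,264), (297,282). The tier's rim top runs as a line, its near tip about (283,214) and far tip about (346,273), with the hub on the lower right of the line at (321,236).

```bash
cat > m2.py <<'E'
from h import *
np.set_printoptions(precision=4,suppress=True)
p,K,W=cam("wrist")
c=np.array([onplane(K,W,u,.012)[:2] for u in[(273,196),(338,181),(359,264),(297,282)]])
print(c,c.mean(0),np.linalg.norm(np.diff(c,axis=0),axis=1))
for a,b in((0,3),(1,2)): v=c[a]-c[b];print("y-dir deg",np.degrees(np.arctan2(v[1],v[0])))
from scipy.optimize import least_squares
obs=[(W,K,(cam_:=robot.regions_of(p,"medium_mid")[0])["mask"])]
for n in("scene","side"):
    q,K2,W2=cam(n)
    d=[r for r in robot.regions_of(q,"medium_mid") if r["conf"]>.6]
    if d: obs.append((W2,K2,d[0]["mask"]));print(n,d[0]["rect"])
t=np.linspace(0,2*np.pi,72)
def pts(x,y,a):
    ex=np.array([np.cos(a),np.sin(a),0]);ey=np.array([-np.sin(a),np.cos(a),0]);o=np.array([x,y,.062])
    L=[]
    for h,r in((-.01,.05),(-.002,.05),(.01,.018)):
        L.append(o+h*ex+r*np.outer(np.cos(t),ey)+r*np.outer(np.sin(t),[0,0,1]))
    return np.vstack(L)
def res(v,full=False):
    out=[]
    for Wi,Ki,m in obs:
        P=proj(Ki,Wi,pts(*v)).astype(np.float32);h=cv2.convexHull(P)[:,0]
        ys,xs=np.nonzero(m);mh=cv2.convexHull(np.c_[xs,ys].astype(np.float32))[:,0]
        for th in np.linspace(0,2*np.pi,24,endpoint=False):
            d=np.array([np.cos(th),np.sin(th)]);out.append((h@d).max()-(mh@d).max())
    return np.array(out)
for a0 in(0.,.4,-.4,.8):
    s=least_squares(res,[c[:,0].mean(),c[:,1].mean(),a0],loss="soft_l1",diff_step=1e-4);print(s.x,np.degrees(s.x[2]),s.cost)
E
python3 m2.py
```

```text
[[0.4452 0.4232]
 [0.4869 0.4888]
 [0.577  0.4355]
 [0.5392 0.3655]] [0.5121 0.4282] [0.0778 0.1047 0.0796]
y-dir deg 148.46273099071783
y-dir deg 149.41868652539904
scene [427.9, 173.0, 451.3, 206.8]
[0.5084 0.4329 1.6234] 93.01371303909976 17.416641736437004
[0.5084 0.4329 1.6233] 93.00780242336597 17.416647385730084
[ 0.5087  0.4218 -1.5201] -87.09246484880508 21.621749776735527
[0.5084 0.4329 1.6233] 93.0099938742273 17.41664869133757
```

```bash
cat >> m2.py <<'E'
print("----")
ims=[]
for n in("wrist","scene","side"):
    q,K2,W2=cam(n);f=q["frame"].astype(int)
    u=proj(K2,W2,[[.511,.430,.06]])[0].astype(int)
    m=(f[...,2]>f[...,1]+15)&(f[...,2]>f[...,0]+20)
    M=np.zeros_like(m);M[u[1]-50:u[1]+50,u[0]-50:u[0]+50]=1
    k=cv2.connectedComponentsWithStats((m&M).astype(np.uint8));i=1+np.argmax(k[2][1:,4]);m=k[1]==i
    ys,xs=np.nonzero(m);print(n,m.sum(),xs.min(),ys.min(),xs.max(),ys.max())
    if n=="wrist":obs=[]
    obs.append((W2,K2,m))
    ims.append((q["frame"].copy(),K2,W2,u))
for a0 in(.6,1.0,1.6):
    s=least_squares(res,[.511,.430,a0],loss="soft_l1",diff_step=1e-4);print(s.x,np.degrees(s.x[2]),s.cost)
out=[]
for f,K2,W2,u in ims:
    z=5;c=cv2.resize(f[u[1]-50:u[1]+50,u[0]-26:u[0]+26],None,fx=z,fy=z,interpolation=cv2.INTER_NEAREST)
    for v,col in((s.x,(255,0,0)),((.511,.429,1.03),(255,255,0))):
        for x in proj(K2,W2,pts(*v)):cv2.circle(c,tuple(int(j) for j in (x-[u[0]-26,u[1]-50]+.5)*z),1,col,-1)
    out.append(c)
cv2.imwrite("pics/ov.png",np.hstack(out)[:,:,::-1])
E
python3 m2.py|sed -n '/----/,$p'
```

```text
----
wrist 1564 278 211 348 274
scene 448 426 176 449 204
side 523 267 168 293 194
[0.5096 0.4326 1.5956] 91.42332074714587 50.42258337333765
[0.5096 0.4326 1.5956] 91.42040272481097 50.422525721543536
[0.5096 0.4326 1.5957] 91.42428693907526 50.422530526117356
```

View pics/ov.png

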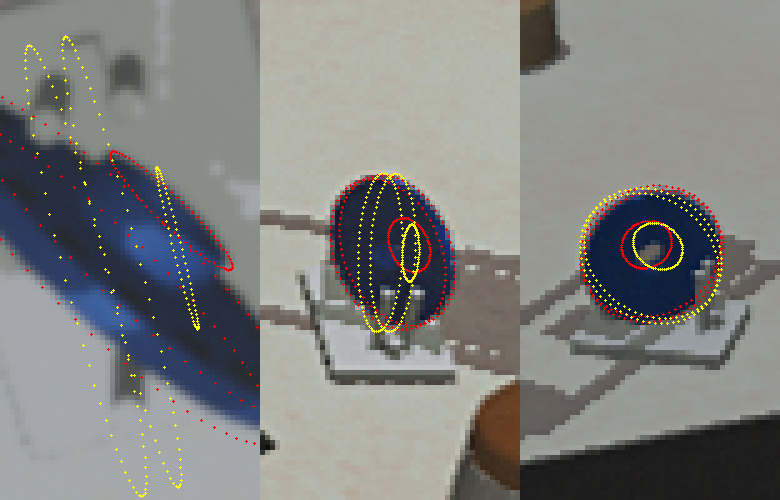

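The overlay shows the tier's plane (normal about 91°) does not agree with my rack base reading (59°). I'll look closer before reaching.

```bash
python3 -m handwheel '[[-1,-0.03,0,0.06,0,0,0],[-1,-0.03,0,0.11,0,0,0],[-1,-0.03,0,0.11,0,0,0],[-1,-0.03,0,0.11,0,0,0]]'
python3 - <<'E'
from h import *
p,K,W=cam("wrist");print(robot.read_state()["tool_pos"])
cv2.imwrite("pics/w2.png",cv2.resize(p["frame"][100:340,180:440],None,fx=2.3,fy=2.3,interpolation=cv2.INTER_CUBIC)[:,:,::-1])
np.savez("w2.npz",f=p["frame"],K=K,W=W)
E
```

```text
t: 3.52
tool_pos: [0.5021, 0.4429, 0.2453]
orientation: [1.215, 2.896, 0.003]
force: [0.3, -0.5, 0.3]
opening: 0.0931
gripper_force: 0.0
[0.50258781 0.44336153 0.24652776]
```

View pics/w2.png

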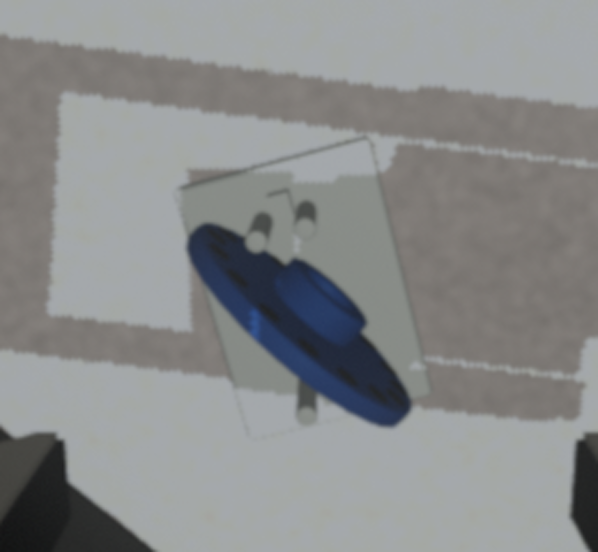

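The close-up shows the peg pairs at crop (258,240)/(305,227) and (307,415), with a fourth peg hidden. The tier stands diagonally between the pairs, turned about 32° from the rack's own plane, with the hub to the upper right. I'll trust the pictures and fit its pose freely, including lean.

```bash
cat > m3.py <<'E'
from h import *
from scipy.optimize import least_squares
np.set_printoptions(precision=4,suppress=True)
t=np.linspace(0,2*np.pi,90)
def pts(x,y,z,a,b):
    n=np.array([np.cos(a)*np.cos(b),np.sin(a)*np.cos(b),np.sin(b)]);e=np.array([-np.sin(a),np.cos(a),0]);k=np.cross(n,e);o=np.array([x,y,z])
    return np.vstack([o+h*n+r*np.outer(np.cos(t),e)+r*np.outer(np.sin(t),k) for h,r in((-.01,.05),(-.002,.05),(.01,.018))])
obs=[]
for n in("wrist","scene","side"):
    q,K,W=cam(n);f=q["frame"].astype(int);u=proj(K,W,[[.511,.430,.06]])[0].astype(int)
    m=(f[...,2]>f[...,1]+15)&(f[...,2]>f[...,0]+20);M=np.zeros_like(m);M[u[1]-75:u[1]+75,u[0]-75:u[0]+75]=1
    k=cv2.connectedComponentsWithStats((m&M).astype(np.uint8));m=k[1]==1+np.argmax(k[2][1:,4])
    ys,xs=np.nonzero(m);print(n,m.sum(),xs.min(),ys.min(),xs.max(),ys.max());obs.append((W,K,cv2.convexHull(np.c_[xs,ys].astype(np.float32))[:,0]))
D=np.array([[np.cos(a),np.sin(a)] for a in np.linspace(0,2*np.pi,36,endpoint=False)])
def res(v,o):return np.concatenate([((proj(K,W,pts(*v))@D.T).max(0)-(h@D.T).max(0)) for W,K,h in o])
for o in(obs,obs[:1],obs[:2]):
    for a0 in(1.1,1.6):
        s=least_squares(res,[.511,.430,.062,a0,0],args=(o,),loss="soft_l1",x_scale=[.01,.01,.01,.1,.1]);print(s.x,np.degrees(s.x[3:]),s.cost/len(o))
E
python3 m3.py
```

```text
wrist 2913 261 200 354 283
scene 435 426 175 449 204
side 525 267 168 293 194
[ 0.5094  0.4319  0.0588  1.6215 -0.048 ] [92.9076 -2.7516] 26.521830063483975
[ 0.5094  0.4319  0.0588  1.6215 -0.048 ] [92.9077 -2.7517] 26.52183005606767
[ 0.5121  0.4284  0.0437  1.6313 -0.0379] [93.4673 -2.1738] 10.491836970469363
[ 0.5121  0.4284  0.0437  1.6313 -0.0379] [93.4673 -2.1738] 10.49183697046963
[ 0.5095  0.4315  0.0581  1.6176 -0.0603] [92.6795 -3.4546] 34.08341279550797
[ 0.5095  0.4315  0.0581  1.6176 -0.0603] [92.6796 -3.4546] 34.08341279330648
```

```bash
cat > m4.py <<'E'
from h import *
np.set_printoptions(precision=4,suppress=True)
d=np.load("w2.npz");K,W=d["K"],d["W"]
c=np.array([onplane(K,W,u,.012)[:2] for u in[(258.3,181.3),(340.9,160),(366.1,269.6),(288.7,290)]]);print(c.mean(0))
for a,b in((0,3),(1,2)): v=c[a]-c[b];print(np.degrees(np.arctan2(v[1],v[0])),np.linalg.norm(v))
print("rim",onplane(K,W,(306,254),.112), "pegs",[onplane(K,W,(180+a/2.3,100+b/2.3),.057)[:2] for a,b in((258,240),(305,227),(307,415))])
for o in("amber","tipbox","jar"):
  for n in("scene","side"):
    p,K,W=cam(n)
    for r in robot.regions_of(p,o)[:1]:
        b=r["rect"];print(o,n,r["conf"],onplane(K,W,((b[0]+b[2])/2,b[3]),0)[:2])
T=R.from_rotvec(robot.read_state()["orientation"]).as_matrix();p0=robot.read_state()["tool_pos"];print(p0,T.T@(np.array([.5113,.4245,.099])-p0))
E
python3 m4.py
```

```text
[0.5117 0.4277]
148.01604994940416 0.10857547360414105
148.33481700596414 0.10674469294225446
rim [0.5052 0.4278 0.112 ] pegs [array([0.4786, 0.4372]), array([0.4872, 0.4521]), array([0.5369, 0.4021])]
amber scene 0.76 [0.7343 0.3333]
amber side 0.86 [0.6848 0.3174]
tipbox scene 0.93 [0.8121 0.0492]
tipbox side 0.56 [0.7569 0.0146]
jar scene 0.62 [ 0.7859 -0.2048]
jar side 0.76 [ 0.7305 -0.228 ]
[0.5015 0.4421 0.2425] [-0.0194 -0.0053  0.1435]
```

```bash
python3 -m handwheel '[[-1,-0.017,-0.004,0.03,0,0,-0.06],[-1,-0.017,-0.004,0.05,0,0,-0.12],[-1,-0.017,-0.004,0.05,0,0,-0.18],[-1,-0.017,-0.004,0.05,0,0,-0.24],[-1,-0.017,-0.004,0.05,0,0,-0.267],[-1,-0.017,-0.004,0.05,0,0,-0.267],[-1,-0.017,-0.004,0.05,0,0,-0.267],[-1,-0.017,-0.004,0.05,0,0,-0.267]]'
python3 - <<'E'
from h import *
np.set_printoptions(precision=4,suppress=True)
p,K,W=cam("wrist");s=robot.read_state();T=R.from_rotvec(s["orientation"]).as_matrix();print(s["tool_pos"],s["q"],T[:,1])
cv2.imwrite("pics/w3.png",cv2.resize(p["frame"][120:440,160:480],None,fx=1.8,fy=1.8)[:,:,::-1])
np.savez("w3.npz",f=p["frame"],K=K,W=W)
for z in(.112,.062):print(z,proj(K,W,[s["tool_pos"]*[1,1,0]+[0,0,z]]))
E
```

```text
t: 5.32
tool_pos: [0.5106, 0.4272, 0.1926]
orientation: [0.067, -3.141, 0.0]
force: [-0.2, 0.3, 0.1]
opening: 0.0932
gripper_force: 0.0
[0.5106 0.4272 0.1926] [ 0.6197  0.3263  1.3355  0.      1.4798 -0.994 ] [-0.0429  0.9991 -0.    ]
0.112 [[318.3088 258.9515]]
0.062 [[318.3527 236.7783]]
```

View pics/w3.png

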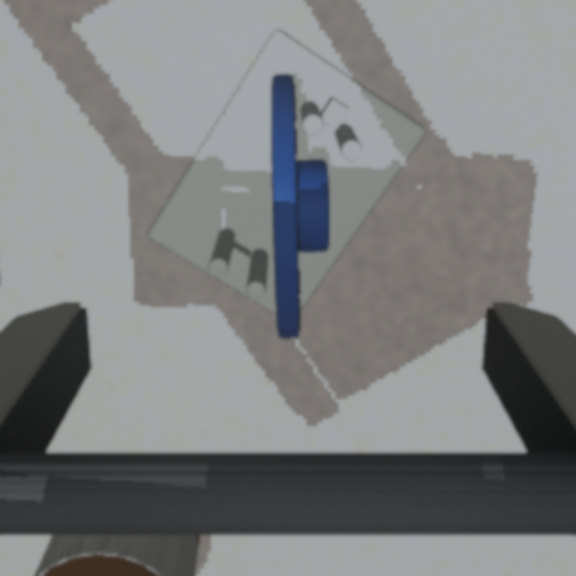

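The view is exactly edge-on: the plate is at crop x≈285 (pixel column 318), right under the TCP, with the hub on the right and pegs clear. Descend and grip the rim.

```bash
python3 -m handwheel '[[-1,0,0,0.05,0,0,0],[-1,0,0,0.08,0,0,0],[-1,0,0,0.094,0,0,0],[-1,0,0,0.094,0,0,0],[-1,0,0,0.094,0,0,0],[1,0,0,0.094,0,0,0],[1,0,0,0.094,0,0,0],[1,0,0,0.094,0,0,0],[1,0,0,0.094,0,0,0],[1,0,0,0.094,0,0,0],[1,0,0,0.094,0,0,0]]' 35
```

```text
t: 6.75
tool_pos: [0.5106, 0.4272, 0.0986]
orientation: [0.069, -3.141, 0.0]
force: [-0.2, -1.1, 0.2]
opening: 0.0376
gripper_force: 0.0
```

```bash
python3 -m handwheel '[[1,0,0,0,0,0,0],[1,0,0,0,0,0,0],[1,0,0,0,0,0,0],[1,0,0,0,0,0,0],[1,0,0,0,0,0,0],[1,0,0,-0.04,0,0,0],[1,0,0,-0.08,0,0,0],[1,0,0,-0.12,0,0,0],[1,0,0,-0.15,0,0,0],[1,0,0,-0.15,0,0,0],[1,0,0,-0.15,0,0,0]]'
```

```text
t: 8.12
tool_pos: [0.5101, 0.4269, 0.2467]
orientation: [0.069, -3.139, 0.002]
force: [-0.2, 0.5, -1.7]
opening: 0.0076
gripper_force: 35.0
```

Tier gripped and clear of the rack. Carry it over the mat, turning it radial.

```bash
python3 -m handwheel '[[1,0.01,-0.035,0,0,0,0.055],[1,0.02,-0.07,0,0,0,0.11],[1,0.03,-0.105,0,0,0,0.165],[1,0.04,-0.14,0,0,0,0.22],[1,0.05,-0.175,0,0,0,0.275],[1,0.06,-0.21,0,0,0,0.33],[1,0.063,-0.243,0,0,0,0.385],[1,0.063,-0.243,0,0,0,0.394],[1,0.063,-0.243,0,0,0,0.394],[1,0.063,-0.243,0,0,0,0.394]]'
python3 -c "
from h import *
s=robot.read_state();print(s['q'],R.from_rotvec(s['orientation']).as_matrix().round(3))"
```

```text
t: 9.38
tool_pos: [0.458, 0.1824, 0.2479]
orientation: [-1.762, -2.6, 0.001]
force: [0.1, 0.5, -1.4]
opening: 0.0078
gripper_force: 35.0
[ 2.74827258e-01 -1.67422612e-01  1.75470089e+00  2.62303451e-04
  1.55552097e+00 -1.04610411e-01] [[-0.37   0.929 -0.001]
 [ 0.929  0.37  -0.   ]
 [ 0.    -0.001 -1.   ]]
```

```bash
python3 -m handwheel '[[1,0,0,0,-0.05,0,0],[1,0,0,0,-0.1,0,0],[1,0,0,0,-0.15,0,0],[1,0,0,0,-0.2,0,0],[1,0,0,0,-0.25,0,0],[1,0,0,0,-0.278,0,0],[1,0,0,0,-0.278,0,0],[1,0,0,0,-0.278,0,0],[1,0,0,0,-0.278,0,0]]'
python3 -c "
from h import *
s=robot.read_state();print(s['q'],R.from_rotvec(s['orientation']).as_matrix().round(3))"
```

```text
t: 10.5
tool_pos: [0.5039, 0.2002, 0.2297]
orientation: [1.406, 2.07, 0.939]
force: [-0.2, 0.1, -1.1]
opening: 0.0077
gripper_force: 35.0
[ 0.18696229 -0.89176346  2.49760004  0.22179262  0.70489916 -0.29639973] [[-0.369  0.612  0.7  ]
 [ 0.93   0.243  0.277]
 [ 0.     0.753 -0.658]]
```

```bash
python3 -m handwheel '[[1,0,-0.038,0.032,0,0,0],[1,0,-0.077,0.064,0,0,0],[1,0,-0.077,0.064,0,0,0],[1,0,-0.077,0.064,0,0,0],[1,0,-0.077,0.064,0,0,0]]'
python3 -c "
from h import *
s=robot.read_state();print(s['q'],R.from_rotvec(s['orientation']).as_matrix().round(3))"
```

```text
t: 11.12
tool_pos: [0.5304, 0.2102, 0.1397]
orientation: [1.415, 2.083, 0.922]
force: [0.8, 0.5, -0.8]
opening: 0.0076
gripper_force: 35.0
[ 0.20759833 -0.58859825  2.49661667  0.30666547  0.42406663 -0.3957827 ] [[-0.368  0.624  0.689]
 [ 0.93   0.248  0.272]
 [-0.001  0.741 -0.672]]
```

Too close for a radial heading (elbow limit), so I'll turn the heading to world +y, which puts the wrist to the side.

```bash
python3 -m handwheel '[[1,-0.015,0.006,0.008,0,0.041,-0.035],[1,-0.015,0.006,0.008,0,0.083,-0.07],[1,-0.015,0.006,0.008,0,0.124,-0.104],[1,-0.015,0.006,0.008,0,0.165,-0.139],[1,-0.015,0.006,0.008,0,0.206,-0.174],[1,-0.015,0.006,0.008,0,0.248,-0.208],[1,-0.015,0.006,0.008,0,0.289,-0.243],[1,-0.015,0.006,0.008,0,0.289,-0.243],[1,-0.015,0.006,0.008,0,0.289,-0.243],[1,-0.015,0.006,0.008,0,0.289,-0.243]]'
python3 -c "
from h import *
s=robot.read_state();print(s['q'],R.from_rotvec(s['orientation']).as_matrix().round(3))"
```

```text
t: 12.38
tool_pos: [0.5446, 0.1998, 0.1369]
orientation: [-0.039, -2.832, -1.291]
force: [0.8, 1.2, -0.4]
opening: 0.0076
gripper_force: 35.0
[-0.22692752  0.23312664  1.7999705   0.82968705  1.44393649 -2.02814754] [[-0.999  0.035 -0.016]
 [ 0.011  0.656  0.755]
 [ 0.037  0.754 -0.656]]
```

```bash
python3 -m handwheel '[[1,0.035,-0.02,0,0,0,0],[1,0.069,-0.04,0.01,0,0,0],[1,0.069,-0.06,0.018,0,0,0],[1,0.069,-0.075,0.026,0,0,0],[1,0.069,-0.075,0.026,0,0,0],[1,0.069,-0.075,0.026,0,0,0],[1,0.069,-0.075,0.026,0,0,0]]'
python3 - <<'E'
from h import *
s=robot.read_state();print(s["q"].round(2))
p,K,W=cam("side");cv2.imwrite("pics/s2.png",cv2.resize(p["frame"][130:290,180:400],None,fx=2.5,fy=2.5)[:,:,::-1])
E
```

```text
t: 13.25
tool_pos: [0.4731, 0.1708, 0.0655]
orientation: [-0.035, -2.83, -1.291]
force: [0.1, 0.4, -1.8]
opening: 0.0077
gripper_force: 35.0
[-0.32  0.21  1.99  0.81  1.39 -2.21]
```

View pics/s2.png

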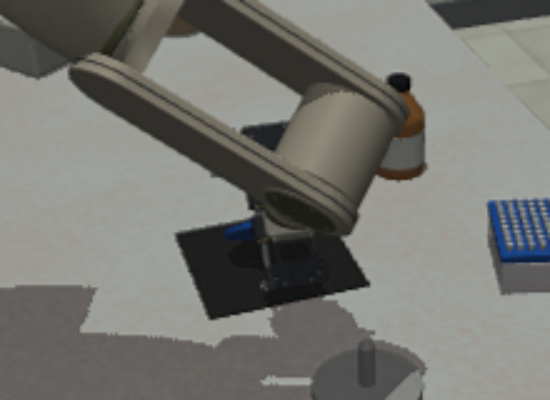

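Tier just above the mat, arm joints comfortable (blue rim visible at crop (238,232)). Touch down, open slightly, and back out along the fingers.

```bash
python3 -m handwheel '[[1,0,-0.003,0.003,0,0,0],[1,0,-0.003,0.003,0,0,0],[0.6,0,-0.003,0.003,0,0,0],[0.6,0,-0.003,0.003,0,0,0],[0.6,0,-0.003,0.003,0,0,0],[0.6,0,-0.01,0.01,0,0,0],[0.6,0,-0.01,-0.01,0,0,0],[0.6,0,-0.01,-0.03,0,0,0],[0.6,0,-0.01,-0.06,0,0,0],[0.6,0,0.0,-0.12,0,0,0],[0.6,0,0.03,-0.2,0,0,0],[0.6,0,0.03,-0.2,0,0,0],[0.6,0,0.03,-0.2,0,0,0]]'
python3 - <<'E'
from h import *
np.set_printoptions(precision=4,suppress=True)
s=robot.read_state();print(s["q"].round(2));print(R.from_rotvec(s["orientation"]).as_matrix().round(3))
for n in("scene","side"):
    p,K,W=cam(n);f=p["frame"].astype(int);m=(f[...,2]>f[...,1]+30)&(f[...,2]>f[...,0]+40)
    cc=proj(K,W,[[x,y,.003] for x,y in((.36,.08),(.6,.08),(.6,.32),(.36,.32))]).astype(int)
    M=np.zeros(m.shape,np.uint8);cv2.fillConvexPoly(M,cc,1);m=m&(M>0)
    k=cv2.connectedComponentsWithStats(m.astype(np.uint8));print(k[2][1:])
    m=k[1]==1+np.argmax(k[2][1:,4]);c=np.argwhere(m)[:,::-1]
    P=np.array([onplane(K,W,u+0.,.009)[:2] for u in cv2.convexHull(c.astype(np.int32))[:,0]])
    print(n,cv2.minEnclosingCircle((P*1000).astype(np.float32)))
    cv2.imwrite("pics/r_%s.png"%n,p["frame"][:,:,::-1])
E
```

```text
t: 14.92
tool_pos: [0.4784, 0.0376, 0.2202]
orientation: [-0.037, -2.834, -1.289]
force: [-0.2, -0.0, -0.7]
opening: 0.0189
gripper_force: 0.0
[-0.55  0.08  1.8   0.7   1.76 -2.14]
[[-0.999  0.033 -0.015]
 [ 0.01   0.657  0.754]
 [ 0.035  0.753 -0.657]]
[[352 210  32  22 452]]
scene ((469.98626708984375, 189.4142608642578), 51.63728332519531)
[[271 223  32  19 415]]
side ((469.6934814453125, 184.49830627441406), 52.49739456176758)
```

The tier lies flat on the mat at (0.470,0.187), radius consistent with flat. Straighten the tool and go to the large tier.

```bash
python3 -m handwheel '[[-1,0,-0.01,-0.05,0.05,0,0],[-1,0.003,-0.03,-0.09,0.1,0,0],[-1,0.008,-0.05,-0.13,0.15,0,0],[-1,0.01,-0.07,-0.17,0.2,0,0],[-1,0.0145,-0.0966,-0.232,0.25,0,0],[-1,0.0145,-0.0966,-0.232,0.272,0,0],[-1,0.0145,-0.0966,-0.232,0.272,0,0],[-1,0.0145,-0.0966,-0.232,0.272,0,0],[-1,0.0145,-0.0966,-0.232,0.272,0,0]]'
python3 -c "
from h import *
s=robot.read_state();print(s['q'],R.from_rotvec(s['orientation']).as_matrix().round(3))"
```

```text
t: 16.15
tool_pos: [0.4635, -0.1987, 0.2969]
orientation: [-0.012, -3.101, -0.005]
force: [0.4, 0.5, 0.9]
opening: 0.093
gripper_force: 0.0
[-0.49504027 -0.10978149  1.61455328 -0.01609451  1.67412088 -2.05919437] [[-0.999  0.008 -0.04 ]
 [ 0.008  1.     0.004]
 [ 0.04   0.003 -0.999]]
```

```bash
cat > plan.py <<'E'
from h import *
import sys
# plan.py x y z yaw_deg : tool straight down, tool y at yaw
x,y,z,a=map(float,sys.argv[1:5]);a=np.radians(a)
T=np.c_[[np.sin(a),-np.cos(a),0],[np.cos(a),np.sin(a),0],[0,0,-1]]
s=robot.read_state();C=R.from_rotvec(s["orientation"]).as_matrix()
print("shift",(C.T@(np.array([x,y,z])-s["tool_pos"])).round(4),"turn",(R.from_matrix(C.T@T).as_rotvec()/np.pi).round(4),s["tool_pos"].round(4))
E
python3 plan.py .464 -.296 .28 -10
```

```text
Traceback (most recent call last):
  File "plan.py", line 7, in <module>
    print("shift",(C.T@(np.array([x,y,z])-s["tool_pos"])).round(4),"turn",(R.from_matrix(C.T@T).as_rotvec()/np.pi).round(4),s["tool_pos"].round(4))
                                                                           ~~~~~~~~~~~~~^^^^^^^
  File "scipy/spatial/transform/_rotation.pyx", line 1143, in scipy.spatial.transform._rotation.Rotation.from_matrix
ValueError: Non-positive determinant (left-handed or null coordinate frame) in rotation matrix 0: [[ 0.16569099 -0.98534761 -0.04045466]
 [-0.98617172 -0.16569367 -0.00331004]
 [ 0.00344154 -0.04044368  0.99917589]].
```

```bash
sed -i 's/\[np.sin(a),-np.cos(a),0\]/[-np.sin(a),np.cos(a),0]/' plan.py; python3 plan.py .464 -.296 .28 -10
```

```text
shift [-0.0019 -0.0974  0.0165] turn [-0.0104 -0.0104  0.5529] [ 0.4635 -0.1987  0.2969]
```

```bash
python3 -m handwheel '[[-1,-0.001,-0.03,0.005,-0.001,-0.001,0.055],[-1,-0.002,-0.06,0.01,-0.002,-0.002,0.11],[-1,-0.002,-0.097,0.0165,-0.003,-0.003,0.165],[-1,-0.002,-0.097,0.0165,-0.004,-0.004,0.22],[-1,-0.002,-0.097,0.0165,-0.005,-0.005,0.275],[-1,-0.002,-0.097,0.0165,-0.006,-0.006,0.33],[-1,-0.002,-0.097,0.0165,-0.007,-0.007,0.385],[-1,-0.002,-0.097,0.0165,-0.008,-0.008,0.44],[-1,-0.002,-0.097,0.0165,-0.009,-0.009,0.495],[-1,-0.002,-0.097,0.0165,-0.0104,-0.0104,0.553],[-1,-0.002,-0.097,0.0165,-0.0104,-0.0104,0.553],[-1,-0.002,-0.097,0.0165,-0.0104,-0.0104,0.553],[-1,-0.002,-0.097,0.0165,-0.0104,-0.0104,0.553],[-1,-0.002,-0.097,0.0165,-0.0104,-0.0104,0.553]]'
cat > wc.py <<'E'
from h import *
import sys
# wc.py: circles of blue blobs in wrist image on plane z (plate edge outline) and hub-top bore (dark) if found
np.set_printoptions(precision=4,suppress=True)
z=float(sys.argv[1]);p,K,W=cam("wrist");f=p["frame"].astype(int)
s=robot.read_state();print(s["tool_pos"],s["q"])
m=((f[...,2]>f[...,1]+30)&(f[...,2]>f[...,0]+40)).astype(np.uint8)
k=cv2.connectedComponentsWithStats(m)
for i in range(1,k[0]):
    if k[2][i,4]<300: continue
    P=np.array([onplane(K,W,u+0.,z)[:2] for u in cv2.convexHull(np.argwhere(k[1]==i)[:,::-1].astype(np.int32))[:,0]])
    c,r=cv2.minEnclosingCircle((P*1000).astype(np.float32));print(k[2][i],np.array(c),r)
cv2.imwrite("pics/%s.png"%sys.argv[2],p["frame"][:,:,::-1])
np.savez("pics/%s.npz"%sys.argv[2],K=K,W=W)
E
python3 wc.py .008 L1
```

```text
t: 17.9
tool_pos: [0.4644, -0.296, 0.2813]
orientation: [2.404, 2.019, 0.0]
force: [0.2, 0.4, -0.2]
opening: 0.0931
gripper_force: 0.0
[ 0.4644 -0.296   0.2813] [-0.6603 -0.021   1.557  -0.0005  1.603  -0.4863]
[  255   136   127   125 10979] [ 464.4403 -295.4108] 64.12395477294922
[ 447  171   70   69 2882] [ 627.4648 -329.2901] 35.53261947631836
```

large_mid at (0.4644,-0.2954), right below the TCP. Descend on the hub and grip.

```bash
python3 -m handwheel '[[0,0.0005,0,0.06,0,0,0],[0,0.0005,0,0.12,0,0,0],[-0.2,0.0005,0,0.18,0,0,0],[-0.2,0.0005,0,0.23,0,0,0],[-0.2,0.0005,0,0.25,0,0,0],[-0.2,0.0005,0,0.257,0,0,0],[-0.2,0.0005,0,0.257,0,0,0],[1,0.0005,0,0.257,0,0,0],[1,0.0005,0,0.257,0,0,0],[1,0.0005,0,0.257,0,0,0],[1,0.0005,0,0.257,0,0,0]]' 40
```

```text
t: 19.32
tool_pos: [0.4656, -0.2966, 0.0256]
orientation: [2.404, 2.016, 0.001]
force: [-1.1, 0.5, 6.4]
opening: 0.0346
gripper_force: 40.0
```

```bash
python3 -m handwheel '[[1,0,0,0,0,0,0],[1,0,0,-0.05,0,0,0],[1,0,0,-0.11,0,0,0],[1,0,0,-0.17,0,0,0],[1,0,0,-0.22,0,0,0],[1,0,0,-0.22,0,0,0],[1,0,0,-0.22,0,0,0]]'; python3 plan.py .514 -.101 .245 -10
```

```text
t: 20.2
tool_pos: [0.4643, -0.2954, 0.2435]
orientation: [2.405, 2.018, -0.0]
force: [-0.3, 0.2, -2.3]
opening: 0.0348
gripper_force: 40.0
shift [ 0.2001  0.0151 -0.0017] turn [ 0.0004  0.0004 -0.0001] [ 0.4643 -0.2954  0.2435]
```

```bash
python3 -m handwheel '[[1,0.04,0.015,0,0,0,0],[1,0.095,0.015,0,0,0,0],[1,0.095,0.015,0,0,0,0],[1,0.095,0.015,0,0,0,0],[1,0.095,0.015,0,0,0,0]]'; python3 wc.py .008 S1
python3 - <<'E'
from h import *
f=cv2.imread("pics/S1.png");d=np.load("pics/S1.npz");K,W=d["K"],d["W"]
u=proj(K,W,[[.514,-.101,.014],[.514,-.101,.07]]);print(u)
a=u.mean(0).astype(int);y0=max(a[1]-100,0);x0=a[0]-130;print(x0,y0)
cv2.imwrite("pics/S1c.png",cv2.resize(f[y0:y0+200,x0:x0+260],None,fx=3,fy=3,interpolation=cv2.INTER_CUBIC))
E
```

```text
t: 20.82
tool_pos: [0.4953, -0.2055, 0.2433]
orientation: [2.407, 2.017, -0.001]
force: [-1.1, -0.2, -1.8]
opening: 0.0351
gripper_force: 40.0
[ 0.4954 -0.2056  0.2436] [-0.4882 -0.0479  1.6516 -0.0012  1.5364 -0.3119]
[  171   150   338   223 41760] [ 498.7422 -304.2505] 166.46444702148438
[264 416 110  13 781] [ 455.3049 -428.947 ] 58.38220977783203
[[318.58139232  85.95054183]
 [318.62989614  79.2488083 ]]
188 0
```

View pics/S1c.png

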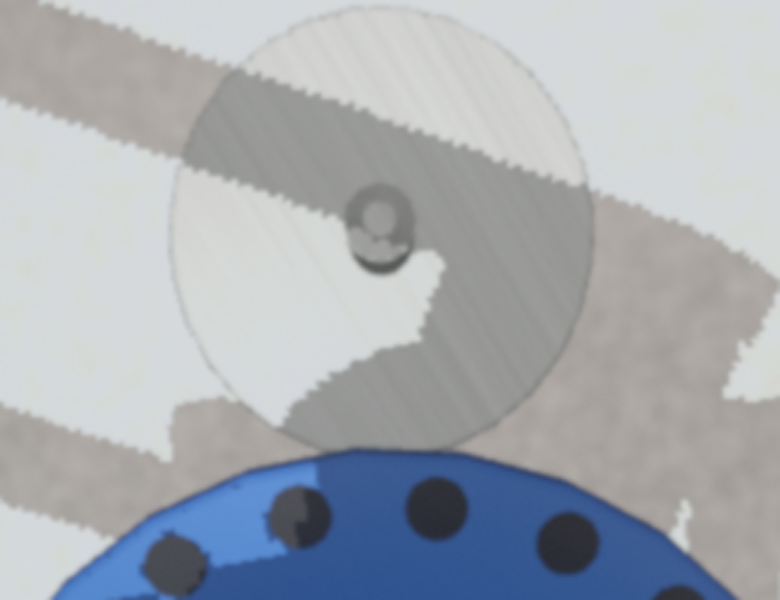

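The view shows the pin's tip at crop (379,217), pixel (314.3,72.3). The base circle spans crop x 169–593, centre near (381,230). Computing the spindle axis.

```bash
python3 - <<'E'
from h import *
d=np.load("pics/S1.npz");K,W=d["K"],d["W"]
print(onplane(K,W,(188+379/3,217/3),.07))
g=lambda a,b:onplane(K,W,(188+a/3,b/3),.014)[:2]
P=np.array([g(*q) for q in((169,230),(593,230),(380,5),(240,70),(585,180),(190,320),(575,310),(230,390),(530,400))])
A=np.c_[2*P,np.ones(len(P))];s=np.linalg.lstsq(A,(P**2).sum(1),rcond=None)[0];print(s[:2],np.sqrt(s[2]+s[:2]@s[:2]))
# held plate outline centre (underside rim ~ z)
f=cv2.imread("pics/S1.png").astype(int)
E
python3 plan.py .513 -.102 .13 -10
```

```text
[ 0.51178924 -0.09589524  0.07      ]
[ 0.51188368 -0.0967798 ] 0.059167629239838516
shift [ 0.1053 -0.0009  0.1134] turn [ 0.0003  0.0005 -0.0006] [ 0.4954 -0.2056  0.2436]
```

```bash
python3 - <<'E'
from h import *
for n,u in(("scene",(294.2,247.3)),("side",(326.5,267))):
    p,K,W=cam(n);print(n,onplane(K,W,u,.07),proj(K,W,[[.5119,-.0965,.07]]))
E
python3 plan.py .5119 -.0968 .125 -10
```

```text
scene [ 0.51759638 -0.09766491  0.07      ] [[293.54372516 245.89523532]]
side [ 0.51116492 -0.10252358  0.07      ] [[326.0694325  265.60324399]]
shift [ 0.1101 -0.0032  0.1188] turn [ 0.0006  0.0005 -0.0006] [ 0.4956 -0.2056  0.244 ]
```

```bash
python3 -m handwheel '[[1,0.05,-0.003,0,0,0,0],[1,0.11,-0.003,0.02,0,0,0],[1,0.11,-0.003,0.08,0,0,0],[1,0.11,-0.003,0.13,0,0,0],[1,0.11,-0.003,0.144,0,0,0],[1,0.11,-0.003,0.15,0,0,0],[1,0.11,-0.003,0.157,0,0,0],[1,0.11,-0.003,0.164,0,0,0],[1,0.11,-0.003,0.164,0,0,0],[1,0.11,-0.003,0.164,0,0,0]]'
```

```text
t: 22.22
tool_pos: [0.5132, -0.0965, 0.0812]
orientation: [2.404, 2.016, 0.002]
force: [-0.6, 0.2, -1.5]
opening: 0.0349
gripper_force: 40.0
```

```bash
python3 -m handwheel '[[1,0,0,0.01,0,0,0],[1,0,0,0.02,0,0,0],[1,0,0,0.03,0,0,0],[1,0,0,0.036,0,0,0],[1,0,0,0.036,0,0,0]]'
```

```text
t: 22.85
tool_pos: [0.512, -0.096, 0.0432]
orientation: [2.406, 2.018, -0.001]
force: [0.3, 0.2, -1.0]
opening: 0.0348
gripper_force: 40.0
```

Threaded without contact. Seat it, release, and rise.

```bash
python3 -m handwheel '[[1,0,0,0.005,0,0,0],[1,0,0,0.007,0,0,0],[1,0,0,0.007,0,0,0],[0.1,0,0,0.005,0,0,0],[0.1,0,0,0.005,0,0,0],[0.1,0,0,0.005,0,0,0],[0.1,0,0,0.005,0,0,0],[0.1,0,0,-0.05,0,0,0],[0.1,0,0,-0.11,0,0,0],[0.1,0,0,-0.17,0,0,0],[0.1,0,0,-0.2,0,0,0],[0.1,0,0,-0.2,0,0,0],[0.1,0,0,-0.2,0,0,0]]'; python3 plan.py .470 .187 .28 -10; python3 - <<'E'
from h import *
for n in("scene","side"):
    p,K,W=cam(n);f=p["frame"].astype(int);m=(f[...,2]>f[...,1]+30)&(f[...,2]>f[...,0]+40)
    u=proj(K,W,[[.512,-.0965,.02]])[0].astype(int);M=np.zeros(m.shape,bool);M[u[1]-40:u[1]+40,u[0]-45:u[0]+45]=1
    k=cv2.connectedComponentsWithStats((m&M).astype(np.uint8));i=1+np.argmax(k[2][1:,4])
    P=np.array([onplane(K,W,q+0.,.02)[:2] for q in cv2.convexHull(np.argwhere(k[1]==i)[:,::-1].astype(np.int32))[:,0]])
    print(n,k[2][i],cv2.minEnclosingCircle((P*1000).astype(np.float32)))
E
```

```text
t: 24.48
tool_pos: [0.5115, -0.0957, 0.2425]
orientation: [2.406, 2.018, -0.002]
force: [-0.3, 0.4, -0.6]
opening: 0.0417
gripper_force: 0.0
shift [ 0.2711 -0.09   -0.0379] turn [ 0.      0.0005 -0.0001] [ 0.5115 -0.0957  0.2425]
scene [272 243  46  33 954] ((508.8707580566406, -95.56446838378906), 65.41859436035156)
side [302 267  48  31 963] ((510.27630615234375, -98.60957336425781), 65.71456146240234)
```

Large tier seated (rim radius and centre agree in both views). Next the medium tier.

```bash
python3 -m handwheel '[[0,0.05,-0.02,-0.02,0,0,0],[0,0.11,-0.04,-0.035,0,0,0],[0,0.17,-0.06,-0.035,0,0,0],[0,0.23,-0.08,-0.035,0,0,0],[0,0.271,-0.09,-0.035,0,0,0],[0,0.271,-0.09,-0.035,0,0,0],[0,0.271,-0.09,-0.035,0,0,0],[0,0.271,-0.09,-0.035,0,0,0]]'; python3 wc.py .011 M1; python3 plan.py .470 .187 .027 -10
```

```text
t: 25.58
tool_pos: [0.4706, 0.1855, 0.2778]
orientation: [2.407, 2.015, -0.002]
force: [0.3, -1.1, -0.7]
opening: 0.0468
gripper_force: 0.0
[0.4707 0.1855 0.278 ] [ 0.276  -0.1412  1.6767 -0.0026  1.6056  0.4527]
[ 268  148  100  100 6933] [470.4341 188.2139] 50.289756774902344
[ 593  199   47  133 3027] [783.897   58.6126] 75.04719543457031
[ 339  416   77   51 2802] [ 491.3707 -109.4409] 55.936058044433594
shift [ 0.0019 -0.0014  0.251 ] turn [ 0.0005  0.0007 -0.0007] [0.4707 0.1855 0.278 ]
```

```bash
python3 -m handwheel '[[-0.2,0.0025,-0.001,0.06,0,0,0],[-0.2,0.0025,-0.001,0.12,0,0,0],[-0.2,0.0025,-0.001,0.18,0,0,0],[-0.2,0.0025,-0.001,0.225,0,0,0],[-0.2,0.0025,-0.001,0.245,0,0,0],[-0.2,0.0025,-0.001,0.251,0,0,0],[-0.2,0.0025,-0.001,0.251,0,0,0],[1,0.0025,-0.001,0.251,0,0,0],[1,0.0025,-0.001,0.251,0,0,0],[1,0.0025,-0.001,0.251,0,0,0],[1,0.0025,-0.001,0.251,0,0,0]]' 40
```

```text
t: 27.0
tool_pos: [0.4712, 0.1891, 0.0284]
orientation: [2.404, 2.017, 0.002]
force: [-0.2, -0.2, 6.4]
opening: 0.0346
gripper_force: 40.0
```

```bash
python3 -m handwheel '[[1,0,0,0,0,0,0],[1,0,0,-0.05,0,0,0],[1,0,0,-0.11,0,0,0],[1,0,0,-0.17,0,0,0],[1,0,0,-0.17,0,0,0],[1,0,0,-0.17,0,0,0]]'; python3 plan.py .512 -.0965 .145 -10
```

```text
t: 27.75
tool_pos: [0.4699, 0.1892, 0.1968]
orientation: [2.405, 2.017, -0.0]
force: [0.1, -0.2, -1.5]
opening: 0.0351
gripper_force: 40.0
shift [-0.2739  0.0911  0.0525] turn [ 0.0006  0.0006 -0.0001] [0.4699 0.1892 0.1968]
```

```bash
python3 -m handwheel '[[1,-0.05,0.02,0,0,0,0],[1,-0.11,0.04,0,0,0,0],[1,-0.17,0.06,0,0,0,0],[1,-0.23,0.08,0,0,0,0],[1,-0.273,0.091,0.01,0,0,0],[1,-0.273,0.091,0.05,0,0,0],[1,-0.273,0.091,0.09,0,0,0],[1,-0.273,0.091,0.097,0,0,0],[1,-0.273,0.091,0.104,0,0,0],[1,-0.273,0.091,0.111,0,0,0],[1,-0.273,0.091,0.117,0,0,0],[1,-0.273,0.091,0.117,0,0,0],[1,-0.273,0.091,0.117,0,0,0]]'
```

```text
t: 29.38
tool_pos: [0.5128, -0.0957, 0.0816]
orientation: [2.404, 2.017, 0.001]
force: [0.0, -0.6, 0.0]
opening: 0.0346
gripper_force: 40.0
```

```bash
python3 -m handwheel '[[1,0,0,0.005,0,0,0],[1,0,0,0.011,0,0,0],[1,0,0,0.018,0,0,0],[1,0,0,0.018,0,0,0],[1,0,0,0.018,0,0,0]]'
```

```text
t: 30.0
tool_pos: [0.5124, -0.0957, 0.063]
orientation: [2.405, 2.017, -0.0]
force: [0.3, 0.1, -1.0]
opening: 0.0346
gripper_force: 40.0
```

```bash
python3 -m handwheel '[[1,0,0,0.004,0,0,0],[1,0,0,0.006,0,0,0],[1,0,0,0.006,0,0,0],[0.1,0,0,0.004,0,0,0],[0.1,0,0,0.004,0,0,0],[0.1,0,0,0.004,0,0,0],[0.1,0,0,0.004,0,0,0],[0.1,0,0,-0.05,0,0,0],[0.1,0,0,-0.11,0,0,0],[0.1,0,0,-0.17,0,0,0],[0.1,0,0,-0.2,0,0,0],[0.1,0,0,-0.2,0,0,0],[0.1,0,0,-0.2,0,0,0]]'; python3 plan.py .6275 -.3293 .26 -10; python3 - <<'E'
from h import *
for n in("scene","side"):
    p,K,W=cam(n);f=p["frame"].astype(int);m=(f[...,2]>f[...,1]+30)&(f[...,2]>f[...,0]+40)
    u=proj(K,W,[[.512,-.0965,.03]])[0].astype(int);M=np.zeros(m.shape,bool);M[u[1]-40:u[1]+40,u[0]-45:u[0]+45]=1
    k=cv2.connectedComponentsWithStats((m&M).astype(np.uint8))
    print(n,k[2][1:]); cv2.imwrite("pics/st_%s.png"%n,p["frame"][:,:,::-1])
    # expected
    t=np.linspace(0,6.28,60);E=np.vstack([np.c_[.5118+r*np.cos(t),-.0965+r*np.sin(t),0*t+z] for r,z in((.065,.014),(.065,.022),(.05,.042),(.018,.054))]);q=proj(K,W,E);print(q.min(0),q.max(0)-q.min(0))
E
```

```text
t: 31.62
tool_pos: [0.5116, -0.0951, 0.2615]
orientation: [2.406, 2.018, -0.002]
force: [-0.9, -0.3, -0.2]
opening: 0.0419
gripper_force: 0.0
shift [-0.2104  0.1549  0.0018] turn [ 0.0001  0.0005 -0.0001] [ 0.5116 -0.0951  0.2615]
scene [[271 242  47  34 892]]
[270.32552515 240.94013367] [46.98880713 36.831908  ]
side [[302 264  48  34 971]]
[301.88506755 262.59032756] [48.91436261 35.88010211]
```

```bash
python3 -m handwheel '[[0,-0.05,0.04,0,0,0,0],[0,-0.1,0.075,0,0,0,0],[0,-0.15,0.11,0,0,0,0],[0,-0.21,0.155,0,0,0,0],[0,-0.21,0.155,0,0,0,0],[0,-0.21,0.155,0,0,0,0],[0,-0.21,0.155,0,0,0,0],[0,-0.21,0.155,0,0,0,0]]'; python3 wc.py .008 T1; python3 plan.py .6275 -.3293 .024 -10
```

```text
t: 32.72
tool_pos: [0.6283, -0.3277, 0.2647]
orientation: [2.403, 2.018, 0.001]
force: [0.8, 0.6, 0.2]
opening: 0.0464
gripper_force: 0.0
[ 0.6283 -0.3278  0.2648] [-0.5529  0.4166  1.0926 -0.0007  1.6287 -0.3793]
[  65    0  130   39 2686] [ 499.6454 -124.4614] 55.41619110107422
[ 282  170   72   71 2929] [ 627.7946 -329.7118] 35.14695358276367
shift [-0.0011 -0.0013  0.2408] turn [0.001  0.0006 0.0003] [ 0.6283 -0.3278  0.2648]
```

```bash
python3 -m handwheel '[[-0.2,-0.001,-0.0005,0.06,0,0,0],[-0.2,-0.001,-0.0005,0.12,0,0,0],[-0.2,-0.001,-0.0005,0.18,0,0,0],[-0.2,-0.001,-0.0005,0.22,0,0,0],[-0.2,-0.001,-0.0005,0.233,0,0,0],[-0.2,-0.001,-0.0005,0.238,0,0,0],[-0.2,-0.001,-0.0005,0.238,0,0,0],[-0.2,-0.001,-0.0005,0.238,0,0,0]]' 40; python3 plan.py .6278 -.3297 .024 -10
```

```text
t: 33.78
tool_pos: [0.6294, -0.3313, 0.0283]
orientation: [2.402, 2.015, 0.002]
force: [0.3, 0.1, 0.3]
opening: 0.0558
gripper_force: 0.0
shift [ 0.0013 -0.0019  0.0043] turn [ 0.0018  0.001  -0.0001] [ 0.6294 -0.3313  0.0283]
```

```bash
python3 -m handwheel '[[-0.2,0.0005,-0.0005,0,0,0,0],[-0.2,0.0005,-0.0005,0,0,0,0],[1,0.0005,-0.0005,0,0,0,0],[1,0.0005,-0.0005,0,0,0,0],[1,0.0005,-0.0005,0,0,0,0],[1,0.0005,-0.0005,0,0,0,0],[1,0.0005,-0.0005,0,0,0,0]]' 40
```

```text
t: 34.65
tool_pos: [0.6275, -0.3298, 0.0256]
orientation: [2.405, 2.017, 0.0]
force: [-0.1, 0.9, 0.3]
opening: 0.0342
gripper_force: 40.0
```

```bash
python3 -m handwheel '[[1,0,0,-0.05,0,0,0],[1,0,0,-0.11,0,0,0],[1,0,0,-0.17,0,0,0],[1,0,0,-0.17,0,0,0],[1,0,0,-0.17,0,0,0],[1,0,0,-0.17,0,0,0]]'; python3 plan.py .512 -.0960 .145 -10
```

```text
t: 35.4
tool_pos: [0.6261, -0.3288, 0.1927]
orientation: [-2.406, -2.018, 0.002]
force: [-0.3, -0.6, -1.3]
opening: 0.034
gripper_force: 40.0
shift [ 0.2094 -0.1527  0.048 ] turn [-0.0007 -0.     -0.0001] [ 0.6261 -0.3288  0.1927]
```

```bash
python3 -m handwheel '[[1,0.05,-0.04,0,0,0,0],[1,0.1,-0.075,0,0,0,0],[1,0.15,-0.11,0,0,0,0],[1,0.209,-0.153,0,0,0,0],[1,0.209,-0.153,0.04,0,0,0],[1,0.209,-0.153,0.085,0,0,0],[1,0.209,-0.153,0.085,0,0,0],[1,0.209,-0.153,0.085,0,0,0],[1,0.209,-0.153,0.085,0,0,0]]'; python3 plan.py .512 -.0960 .09 -10
```

```text
t: 36.52
tool_pos: [0.5145, -0.0979, 0.1121]
orientation: [2.404, 2.015, 0.003]
force: [-0.6, -0.0, -0.5]
opening: 0.0345
gripper_force: 40.0
shift [ 0.0015 -0.0029  0.0221] turn [ 0.0016  0.0006 -0.0003] [ 0.5145 -0.0979  0.1121]
```

```bash
python3 -m handwheel '[[1,0,0,0,0,0,0],[1,0,0,0,0,0,0],[1,0,0,0,0,0,0]]'; python3 plan.py .512 -.0960 .09 -10
```

```text
t: 36.9
tool_pos: [0.5133, -0.0973, 0.1104]
orientation: [2.405, 2.017, 0.0]
force: [-0.3, -0.5, -0.9]
opening: 0.0341
gripper_force: 40.0
shift [ 0.0011 -0.0015  0.0203] turn [ 0.0008  0.0005 -0.0002] [ 0.5133 -0.0973  0.1104]
```

```bash
python3 -m handwheel '[[1,0.001,-0.001,0.008,0,0,0],[1,0.001,-0.001,0.015,0,0,0],[1,0.001,-0.001,0.02,0,0,0],[1,0.001,-0.001,0.025,0,0,0],[1,0.001,-0.001,0.025,0,0,0],[1,0.001,-0.001,0.025,0,0,0]]'
```

```text
t: 37.65
tool_pos: [0.5125, -0.0962, 0.0852]
orientation: [2.405, 2.017, 0.0]
force: [-0.4, -0.1, -0.9]
opening: 0.0338
gripper_force: 40.0
```

On the pin, 6 mm to go. Seat it, release, and rise.

```bash
python3 -m handwheel '[[1,0,0,0.004,0,0,0],[1,0,0,0.008,0,0,0],[1,0,0,0.008,0,0,0],[0.1,0,0,0.005,0,0,0],[0.1,0,0,0.005,0,0,0],[0.1,0,0,0.005,0,0,0],[0.1,0,0,0.005,0,0,0],[0.1,0,0,-0.05,0,0,0],[0.1,0,0,-0.11,0,0,0],[0.1,-0.04,0,-0.15,0,0,0],[0.1,-0.09,0,-0.15,0,0,0],[0.1,-0.09,0,-0.15,0,0,0],[0.1,-0.09,0,-0.15,0,0,0]]'
python3 - <<'E'
from h import *
o=[]
for n in("scene","side"):
    p,K,W=cam(n);u=proj(K,W,[[.512,-.0965,.04]])[0].astype(int)
    z=6;c=cv2.resize(p["frame"][u[1]-40:u[1]+40,u[0]-33:u[0]+33],None,fx=z,fy=z,interpolation=cv2.INTER_CUBIC)
    t=np.linspace(0,6.28,70)
    for r,h in((.065,.022),(.05,.042),(.036,.062),(.018,.074)):
        for x in proj(K,W,np.c_[.5115+r*np.cos(t),-.0965+r*np.sin(t),0*t+h]):cv2.circle(c,tuple(int(j) for j in(x-[u[0]-33,u[1]-40]+.5)*z),1,(255,255,0),-1)
    o.append(c)
cv2.imwrite("pics/fin.png",np.hstack(o)[:,:,::-1])
E
```

```text
t: 39.28
tool_pos: [0.4961, -0.1842, 0.2345]
orientation: [2.407, 2.017, -0.0]
force: [-0.3, 0.6, -0.5]
opening: 0.0415
gripper_force: 0.0
```

View pics/fin.png

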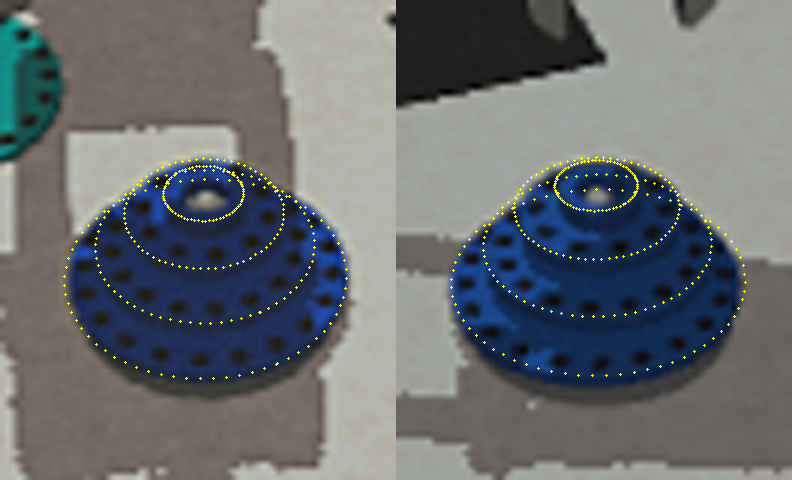

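Both views show the three tiers stacked in order, with the rims on the predicted seated outlines (pin tip at crop (206,200) and (597,197)). Handing in.

```bash
python3 -c "
from plant import robot
print(robot.close_job())"
```

```text
the job is handed in; nothing more can be done
None
```

I laid the medium tier flat on the mat and let go of it, then threaded all three tiers onto the spindle: large, medium, small, hubs up and seated in both camera views. I handed the job in at about 39 s, with the bottle, jar and tip box left alone.

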